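# Slide a converter module along the rail into the green-lamp pocket of a test nest

## Task

Using the fingertips only to push, bring the black converter module flat up against the long rail of the blue test nest, then slide it along the rail, keeping it against the rail, into the corner pocket at the end with the green lamp, until it sits flush against both the rail and the end stop. Do not lift or tip the module, and do not disturb the other things on the bench; finish with the hand clear.

Things in the scene. Friction and masses are not known exactly. Their poses are not given: they have to be found in the camera images.
- nest: Fixed test nest: blue plate 160 mm (x) by 380 mm (y), 12 mm thick, white field on top. Origin: centre of its underside, z up. On the plate (top at z = 12 mm) stand rigid aluminium bars 9 mm high: a rail along y near the +x edge, and at each end an end stop and a short guide, which with the rail form a pocket.
- rail_face (a point): Foot of the rail's inner face, at mid-length, on the plate: nest x = +55 mm, y = 0. The rail is 10 mm thick and 310 mm long, along nest y; the module's side goes flat against this face.
- pocket_a (a point): Where the module's origin lies when fully home in the pocket at the nest's +y end: nest x = +36.5, y = +116, z = 12 mm. End stop: inner face at y = +145 mm. Guide: inner face at x = +15.5 mm (pocket 39.5 mm wide), from y = 123 to 145 mm, with a splayed lead-in from y = 114 mm; so the rear 36 mm of a seated module stay outside the guide.
- pocket_b (a point): The same at the nest's -y end, mirrored: nest x = +36.5, y = -116, z = 12 mm, end stop's inner face at y = -145 mm.
- module: Loose black converter module (rectangular block) 37 mm along its x, 58 mm along its y, 13 mm high, about 60 g, with a yellow label on top. Origin: centre of its underside, which lies on the plate. It starts on the middle part of the white field, 51 to 82 mm short of its final distance to the rail, turned up to 26 degrees from the rail's direction; its long side goes along the rail.
- lamp_green: Fixed indicator with a green dome on a black base 24 x 24 mm, 22 mm high in all, standing on the nest's plate just beyond one end stop (nest x = +36.5 mm, y = +171 or -171 mm): it marks the pocket to use. Origin: centre of its underside.
- lamp_red: The same with a red dome, at the other end of the nest: the pocket not to use. Origin: centre of its underside.
- capacitor: Bystander: blue upright cylinder, 20 mm across, 30 mm high, near a front corner of the nest's plate. Origin: centre of its underside.
- heatsink: Bystander: finned aluminium heat sink, 28 x 30 mm, 18 mm high, near the other front corner of the nest's plate. Origin: centre of its underside.
- cutters: Bystander: side cutters with red and blue handles, 165 mm long, 16 mm high, lying on the bench left of the nest. Origin: by the pivot, at bench level; the handles point along -x.
- driver: Bystander: yellow-handled screwdriver, 170 mm long, lying on the bench to the left, nearer the robot. Origin: under it.
- spool: Bystander: grey metal solder spool, 56 mm across, 46 mm high, standing right of the nest. Origin: centre of its underside.
- board: Bystander: green circuit board 60 x 80 mm with parts up to 14 mm high, lying on the bench to the right, nearer the robot. Origin: centre of its underside.
- tray: Bystander: orange parts tray 120 x 160 x 35 mm, on the bench well to the right of the nest. Origin: centre of its underside.

How it is judged:
By the outcome, as a careful person would: the job done as asked, in the order asked, and still so for the second after the job is handed in, with the robot touching nothing.
It also fails if it takes over 64 s, if anything falls off the work surface, if the arm or the gripper's body presses on something with over 40 N, if the wrist force passes 120 N, or if a joint passes its speed limit or range.

## Robot

A 7-joint arm with a two-finger parallel gripper is mounted at the origin on the work surface. World frame = base frame: x ahead of the robot, y to its left, z up, the work surface at z = 0. Lengths are in mm, angles in rad, forces in N, time in s.
With the tool pointing down it reaches from about 425 to 800 mm from the base axis. Payload 8.3 kg.
Tool frame: the origin (TCP) lies midway between the tips of the shut fingers; the grasp point (between the pads) lies 19 mm behind it; x points along the fingers, y is the direction in which the jaws open and shut, and the axes are right-handed (so a half turn about x gives the same grasp; the last joint's range is limited). The gripper opens to 85 mm and grips with 20 to 120 N. Pads are 22 mm wide; open, the fingers measure 114 mm over their backs; the gripper's body (76 mm by 85 mm) begins 54 mm behind the grasp point. The pads swing forward as they close: fully open they stand 13 mm farther back than shut.
Start: joints at [1.208, 0.383, 0.016, 1.37, -0.006, 1.388, -0.046], TCP at [184.618, -597.092, 231.279] pointing down, gripper open.
Joint ranges: [-2.95, 2.95], [-0.25, 2.06], [-1.52, 1.56], [0.18, 2.33], [-1.44, 4.58], [0.02, 2.06], [-3.01, 3.01]. Speed limits (rad/s): [2.39, 2.39, 3.01, 3.01, 3.14, 3.14, 3.14].

## Interface

Orientations are given as a unit quaternion [x, y, z, w].
In Python, from bench import monitor, imaging, order gives the robot as it stands.
- The arm moves only by the tool jog_arm, never from a script. Its arguments are lists of equal length, an entry for each row: "linear": the shift along the tool's x, y, z in cm, a list of three; "twist": the turn, a rotation vector about the tool's x, y, z in rad, a list of three; "claw": the finger opening in cm, from 0 to 8.54. A call has 1 to 8 rows; each row shifts and turns the commanded pose from where the row before left it, along the tool's axes as they then stand; what a row does not reach is not made up. A row lasts 1/12 s, in which the tool goes at most 41.7 mm and 7.16 degrees, less where a joint would pass 70% of its speed; a pose out of reach is approached as far as the arm can. A call with a gripper value outside its range is refused whole. The fingers move at their own pace and stop on an object; "force" is the grip in N (left out, the last holds). Time passes only in rows, so rows that do not move let the fingers close. It gives the time, the measured TCP pose, the force and the opening at its end, in the units of the state.
- monitor.get_state(): the state, without advancing time (a new reading comes with each control period).
- imaging.snapshot(name): name is "scene" or "top" or "wrist"; returns a dict with "pixels" (384x512x3 uint8, red, green, blue), "z_map" (384x512 float32, mm along the optical axis (not along the pixel's ray), 0 where there is no reading), "fx", "fy", "cx", "cy" (pixels), "R" (3x3) and "t" (3): a world point X has camera coordinates R X + t; the wrist camera has in their place "mount" (4x4, takes a point from camera to tool coordinates, whose origin is the TCP and whose axes are the tool frame's). Camera axes: x right, y down, z forward; pixel columns grow to the right and rows downward; lengths in mm; the calibration is good to about 2 mm. The wrist camera is an equidistant fisheye: a pixel r from the principal point sees the ray r / f radians off the axis. A picture is of the moment at which its call begins: read the wrist's pose just before it.
- order.job_done(): hands the job in, once; it reports no verdict.
The state is a dict: "time": time; "joint_pos": joint angles; "joint_velocities": joint speeds; "joint_torque": joint torques, N m; "position": TCP position; "tool_rot": TCP orientation; "wrist_force": force on the tool from outside, world axes, zero at the start; "moment": the same for the moment, N m; "width": finger opening in mm.
Only numpy, scipy, OpenCV 4.12 (cv2) and the standard library are available. Lean on these libraries where they do the work, as an engineer would, in place of code of your own. Each camera call takes 0.05 s, during which the arm holds its last target. There are 200 camera calls.

## Working session

There is one attempt and no reset: what is moved stays moved. The work goes in short steps, Python scripts to look and compute and a tool call to move; the robot and the scene stay as the last step left them, time stands still between calls to the robot, and variables do not carry over. Pictures are saved under pics/ and viewed, about 8 in all and at most 12, crops included, and the job is handed in when it is done.

Besides the shell and the picture viewer there is one more tool, called in YAML: its name, and indented under it one key for each argument. jog_arm: Moves the arm, as the interface text tells. Its arguments: {"type":"object","properties":{"linear":{"type":"array","items":{"type":"array","items":{"type":"number"}}},"twist":{"type":"array","items":{"type":"array","items":{"type":"number"}}},"claw":{"type":"array","items":{"type":"number"}},"force":{"type":"number"}},"required":["linear","twist","claw"]}

```bash
mkdir -p pics; ls; cat > h.py <<'E'
import numpy as np, cv2
from bench import monitor, imaging, order
from scipy.spatial.transform import Rotation as Ro
def snap(n,f):
    s=imaging.snapshot(n); np.savez('pics/'+f+'.npz',**s); cv2.imwrite('pics/'+f+'.png',cv2.cvtColor(s['pixels'],cv2.COLOR_RGB2BGR)); return s
def px2w(s,u,v,z):
    R,t=np.array(s['R']),np.array(s['t']); C=-R.T@t
    d=R.T@np.array([(u-s['cx'])/s['fx'],(v-s['cy'])/s['fy'],1.]); return C+d*(z-C[2])/d[2]
def st():
    s=monitor.get_state(); print('t',s['time'],'p',np.round(s['position'],1),'q',np.round(s['tool_rot'],4),'F',np.round(s['wrist_force'],1),'w',s['width']);return s
E
python3 - <<'E'
from h import *
s=st(); print(Ro.from_quat(s['tool_rot']).as_matrix().round(3))
a=snap('top','top0'); print(a['fx'],a['cx'],a['cy'],a['R'],a['t'])
im=cv2.imread('pics/top0.png'); cv2.imwrite('pics/top0b.png',cv2.resize(im,(800,600),interpolation=cv2.INTER_CUBIC))
E
```

```text
pics
t 0.0 p [ 184.5 -596.6  230.3] q [-0.6991 -0.1063  0.6993 -0.1049] F [0.7 0.  0.4] w 85.4828052053034
[[-0.001  0.295 -0.955]
 [ 0.002 -0.955 -0.295]
 [-1.    -0.002  0.   ]]
469.43992952663075 250.0687730140955 191.7010193344566 [[ 0.01496138 -0.99987825  0.00443138]
 [-0.98903899 -0.01544999 -0.14684402]
 [ 0.14689461 -0.00218582 -0.98914973]] [ -40.2042207   502.99706823 1644.0059196 ]
```

View pics/top0b.png

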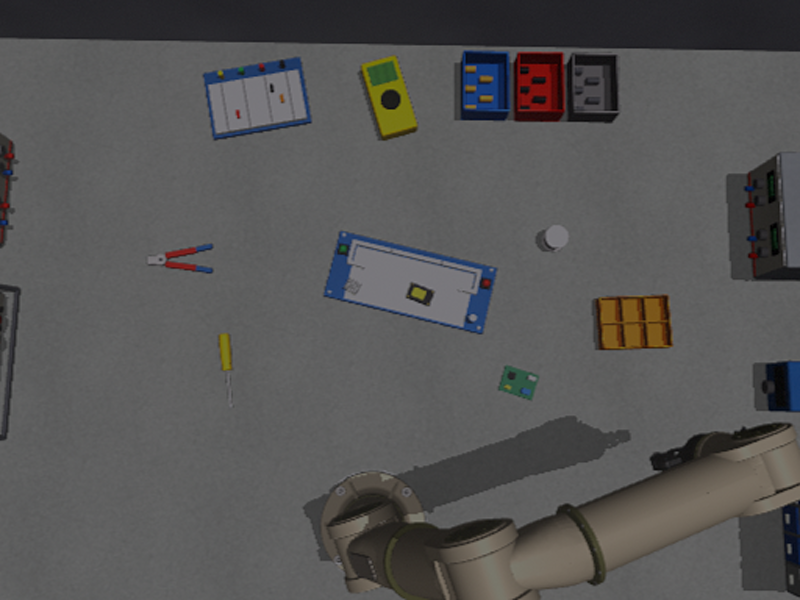

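The top view shows the nest centred near (410,283) of the enlarged picture. The green lamp is at the left end (+y), near (343,250), and the module is near (420,293). I'll enlarge it.

```bash
python3 - <<'E'
from h import *
im=cv2.imread('pics/top0.png'); c=im[140:220,200:325]; c=cv2.convertScaleAbs(c,alpha=1.5)
cv2.imwrite('pics/top0c.png',cv2.resize(c,None,fx=6.4,fy=6.4,interpolation=cv2.INTER_CUBIC))
a=snap('scene','sc0'); print(a['fx'],a['t'])
cv2.imwrite('pics/sc0b.png',cv2.resize(cv2.imread('pics/sc0.png'),(800,600)))
E
```

```text
409.12562335223794 [ 369.12169844 -253.184995   1532.66315435]
```

View pics/top0c.png

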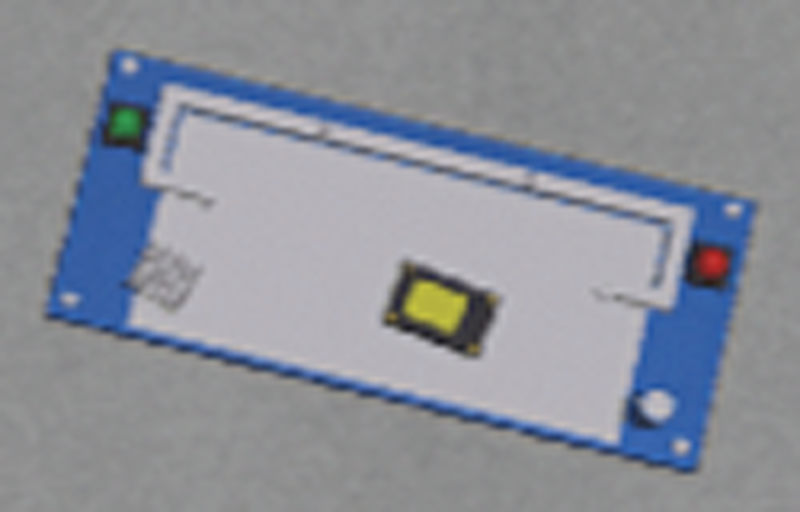

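The crop shows the green lamp at (126,124), the +y end. Plate corners are at about (113,50), (757,203), (697,463) and (50,312), module corners at (405,262), (498,297), (477,355) and (385,322). The heat sink is at (165,277) and the capacitor at (655,405).

```bash
cat >> h.py <<'E'
E
python3 - <<'E'
from h import *
a=dict(np.load('pics/top0.npz'))
f=lambda u,v,z: px2w(a,200+(u+.5)/6.4-.5,140+(v+.5)/6.4-.5,z)
P=np.array([f(*c,12) for c in [(113,50),(757,203),(697,463),(50,312)]]); print(P.round(1))
print('centre',P.mean(0)); d=P[0]-P[1]+P[3]-P[2]; th=np.arctan2(d[1],d[0])-np.pi/2; print('len',np.linalg.norm(d)/2,'yaw',th)
# rail ends top outer z=21: left outer corner, right outer corner
r=np.array([f(168,86,21),f(693,210,21)]);d=r[0]-r[1];print('rail',np.linalg.norm(d),np.arctan2(d[1],d[0])-np.pi/2)
l=np.array([f(126,124,20),f(711,264,20)]);d=l[0]-l[1];print('lamps',l,np.linalg.norm(d),np.arctan2(d[1],d[0])-np.pi/2)
R=Ro.from_euler('z',th).as_matrix(); c=P.mean(0)
n=lambda X:(R.T@(X-c)).round(1)
print('rail nest',[n(x) for x in r],'lamp',[n(x) for x in l])
M=np.array([f(*q,25) for q in [(405,262),(498,297),(477,355),(385,322)]])
d=M[0]-M[1]+M[3]-M[2]; print('mod nest',n(M.mean(0)),'corners',[n(m) for m in M],'yaw rel',np.arctan2(d[1],d[0])-np.pi/2-th, 'len',np.linalg.norm(d)/2,np.linalg.norm(M[0]-M[3]))
print('heatsink',n(f(165,277,30)),'cap',n(f(655,405,42)))
E
```

```text
[[ 670.5   90.9   12. ]
 [ 586.7 -279.6   12. ]
 [ 436.7 -244.8   12. ]
 [ 517.3  122.9   12. ]]
centre [552.8014251  -77.65846589  12.        ]
len 378.15053704337214 yaw -0.21909460424789295
rail 307.63274328198486 -0.22087831896107724
lamps [[ 625.3508464    81.84266501   20.        ]
 [ 549.47950713 -252.09822728   20.        ]] 342.4514267300386 -0.22340735525211097
rail nest [array([ 63.1, 153.3,   9. ]), array([  62.5, -154.3,    9. ])] lamp [array([ 36.1, 171.5,   8. ]), array([  34.7, -171. ,    8. ])]
mod nest [-26.9 -27.8  13. ] corners [array([-5.5, -1.8, 13. ]), array([-12.8, -57.5,  13. ]), array([-47.8, -53.4,  13. ]), array([-41.6,   1.3,  13. ])] yaw rel -0.1221840166586663 len 55.6036284287216 36.194466535266294
heatsink [-46.2 127.7  18. ] cap [ -54.7 -155.6   30. ]
```

```bash
cat >> h.py <<'E'
NC=np.array([553.3,-77.9,12.]); NY=-0.221
def n2w(x,y,z=0): return NC+Ro.from_euler('z',NY).apply([x,y,z])
def w2n(p): return Ro.from_euler('z',-NY).apply(np.asarray(p)-NC)
def go(p,yaw):
    "p world TCP, yaw = world angle of tool y; prints shift in tool axes (cm), turn (rotvec, tool axes)"
    s=st(); R=Ro.from_quat(s['tool_rot']); y=np.array([np.cos(yaw),np.sin(yaw),0]); x=np.array([0,0,-1.])
    T=Ro.from_matrix(np.c_[x,y,np.cross(x,y)])
    print('target',np.round(p,1),'lin now-axes',(R.inv().apply(np.array(p)-s['position'])/10).round(2),'lin target-axes',(T.inv().apply(np.array(p)-s['position'])/10).round(2),'twist',(R.inv()*T).as_rotvec().round(3))
E
python3 - <<'E'
from h import *
a=n2w(-27,-28); print(a)
go([478,-84,200],NY-.122-np.pi/2)
m=imaging.snapshot('wrist'); print(m['mount'],m['fx'],m['cx'],m['cy'])
E
```

```text
[520.81892273 -99.30045839  12.        ]
t 0.1 p [ 184.5 -596.7  230.4] q [-0.6991 -0.1062  0.6993 -0.105 ] F [-0.1  0.4  0.8] w 85.37090396920956
target [478 -84 200] lin now-axes [  3.11 -40.31 -43.19] lin target-axes [  3.04 -58.16 -10.4 ] twist [0.643 0.001 0.002]
[[ 4.96604693e-04 -3.16507295e-01  9.48589946e-01 -1.42544995e+02]
 [ 9.99999588e-01  8.77776845e-04 -2.30638871e-04 -9.33446145e-01]
 [-7.59651405e-04  9.48589670e-01  3.16507600e-01 -8.22026571e+01]
 [ 0.00000000e+00  0.00000000e+00  0.00000000e+00  1.00000000e+00]] 297.3186396354542 256.72707151962504 193.46181275669653
```

jog_arm:
  linear:
    - [0,-2.0,-2.15]
    - [0,-2.0,-2.15]
    - [0,-2.0,-2.15]
    - [0,-2.0,-2.15]
    - [0,-2.0,-2.15]
    - [0,-2.0,-2.15]
    - [0,-2.0,-2.15]
    - [0,-2.0,-2.15]
  twist:
    - [0,0,0]
    - [0,0,0]
    - [0,0,0]
    - [0,0,0]
    - [0,0,0]
    - [0,0,0]
    - [0,0,0]
    - [0,0,0]
  claw: [2.5,2.5,2.5,2.5,2.5,2.5,2.5,2.5]

```text
time: 0.82
position: [302.1, -391.9, 231.1]
tool_rot: [-0.699, -0.106, 0.699, -0.106]
wrist_force: [0.3, 0.1, -0.5]
width: 25.2
```

jog_arm:
  linear:
    - [0,-2.0,-2.15]
    - [0,-2.0,-2.15]
    - [0,-2.0,-2.15]
    - [0,-2.0,-2.15]
    - [0,-2.0,-2.15]
    - [0,-2.0,-2.15]
    - [0,-2.0,-2.15]
    - [0,-2.0,-2.15]
  twist:
    - [0,0,0]
    - [0,0,0]
    - [0,0,0]
    - [0,0,0]
    - [0,0,0]
    - [0,0,0]
    - [0,0,0]
    - [0,0,0]
  claw: [2.5,2.5,2.5,2.5,2.5,2.5,2.5,2.5]

```text
time: 1.48
position: [419.0, -188.4, 231.3]
tool_rot: [-0.699, -0.106, 0.699, -0.106]
wrist_force: [0.9, -0.3, 0.4]
width: 24.8
```

jog_arm:
  linear:
    - [0,-2.0,-2.15]
    - [0,-2.0,-2.15]
    - [0,-2.0,-2.15]
    - [0,-2.0,-2.15]
    - [0,0,0]
    - [0,0,0]
    - [0,0,0]
    - [0,0,0]
  twist:
    - [0,0,0]
    - [0,0,0]
    - [0,0,0]
    - [0,0,0]
    - [0.12,0,0]
    - [0.12,0,0]
    - [0.12,0,0]
    - [0.12,0,0]
  claw: [2.5,2.5,2.5,2.5,2.5,2.5,2.5,2.5]

```text
time: 2.15
position: [477.1, -87.7, 231.0]
tool_rot: [-0.704, 0.065, 0.704, 0.066]
wrist_force: [0.0, -0.9, -0.1]
width: 25.0
```

jog_arm:
  linear:
    - [0,0,0]
    - [0,0,0]
    - [0,0,0]
  twist:
    - [0.12,0,0]
    - [0.04,0,0]
    - [0,0,0]
  claw: [2.5,2.5,2.5]

```text
time: 2.4
position: [477.1, -87.9, 231.1]
tool_rot: [-0.697, 0.12, 0.697, 0.12]
wrist_force: [0.0, 0.4, 0.1]
width: 24.7
```

```bash
cat >> h.py <<'E'
def wcam(f):
    s=monitor.get_state(); m=imaging.snapshot('wrist'); m=dict(m); m['q']=s['tool_rot']; m['p']=s['position']
    np.savez('pics/'+f+'.npz',**m); im=cv2.cvtColor(m['pixels'],cv2.COLOR_RGB2BGR); cv2.imwrite('pics/'+f+'.png',cv2.resize(cv2.convertScaleAbs(im,alpha=1.4),(800,600),interpolation=cv2.INTER_CUBIC)); return m
def wpx(m,u,v,z):
    "u,v in native pixels -> world at height z"
    du,dv=u-m['cx'],v-m['cy']; r=np.hypot(du,dv); th=r/m['fx']; d=np.array([np.sin(th)*du/r,np.sin(th)*dv/r,np.cos(th)])
    M=m['mount']; R=Ro.from_quat(m['q']); C=np.asarray(m['p'])+R.apply(M[:3,3]); d=R.apply(M[:3,:3]@d); return C+d*(z-C[2])/d[2]
E
python3 - <<'E'
from h import *
go([478,-84,200],NY-.122-np.pi/2); wcam('w1')
E
```

```text
t 2.4 p [477.1 -87.9 231.1] q [-0.6966  0.1203  0.6969  0.1204] F [0.  0.4 0.1] w 24.68284712819553
target [478 -84 200] lin now-axes [ 3.11 -0.4   0.04] lin target-axes [ 3.11 -0.4   0.04] twist [ 0.001  0.    -0.   ]
```

View pics/w1.png

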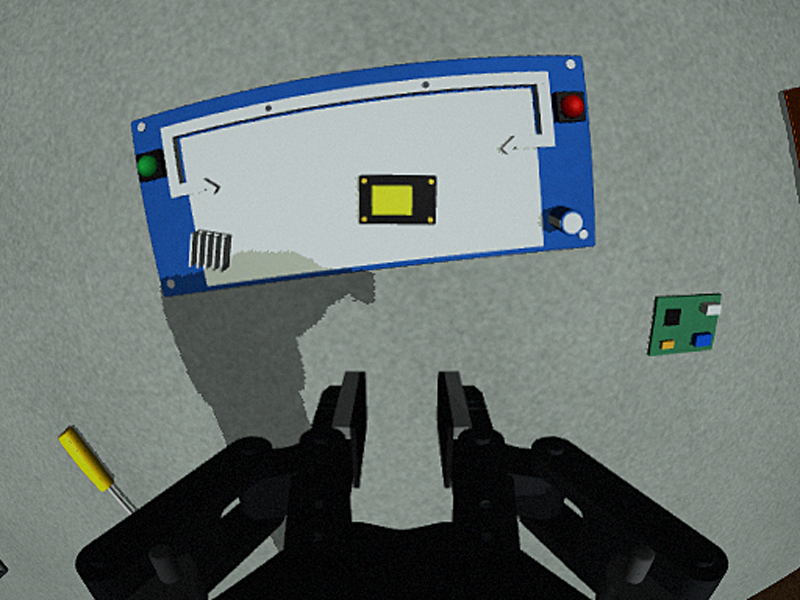

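The wrist view shows the module squarely ahead, with top corners at (360,176), (436,177), (436,224) and (359,222). Plate corners are at (133,122), (582,56), (595,240) and (165,291).

```bash
python3 - <<'E'
from h import *
m=dict(np.load('pics/w1.npz')); f=lambda u,v,z: wpx(m,(u+.5)/1.5625-.5,(v+.5)/1.5625-.5,z)
P=np.array([f(*c,12) for c in [(133,122),(582,56),(595,240),(165,291)]]); d=P[0]-P[1]+P[3]-P[2]
print(P.round(1),'c',P.mean(0),'yaw',np.arctan2(d[1],d[0])-np.pi/2,np.linalg.norm(d)/2)
M=np.array([f(*c,25) for c in [(360,176),(436,177),(436,224),(359,222)]]); d=M[0]-M[1]+M[3]-M[2]
print('mod',M.mean(0),w2n(M.mean(0)),np.arctan2(d[1],d[0])-np.pi/2-NY,np.linalg.norm(d)/2,np.linalg.norm(M[0]-M[3]))
# rail inner foot ends and stop
print('rail inner top', w2n(f(176,136,21)),w2n(f(534,86,21)),'outer',w2n(f(162,128,21)),w2n(f(550,71,21)),'lamps',w2n(f(147,166,30)),w2n(f(573,105,30)))
print('guide tip',w2n(f(204,180,21)),w2n(f(219,187,21)),'heatsink far right/top', w2n(f(232,232,30)),w2n(f(190,232,30)))
E
```

```text
[[ 670.    87.9   12. ]
 [ 587.6 -278.6   12. ]
 [ 438.2 -244.6   12. ]
 [ 521.2  121.7   12. ]] c [554.24399537 -78.37826106  12.        ] yaw -0.22193295612670916 375.6432343813815
mod [521.91659096 -99.47547126  25.        ] [-25.89066468 -27.93014152  13.        ] -0.14138227366839903 57.429769803949235 35.001782283407486
rail inner top [ 53.79444286 142.27119047   9.        ] [  51.85695461 -141.47283991    9.        ] outer [ 63.48329084 154.2708867    9.        ] [  63.50736149 -155.90495741    9.        ] lamps [ 34.91052103 168.91475163  18.        ] [  35.26492039 -168.42070474   18.        ]
guide tip [ 13.08672617 123.24912361   9.        ] [  5.04696781 111.18968409   9.        ] heatsink far right/top [-31.57638933 103.3502008   18.        ] [-25.6165007  140.04506292  18.        ]
```

jog_arm:
  linear:
    - [3.0,-0.1,0]
    - [3.0,-0.1,0]
    - [3.0,-0.1,0]
    - [3.0,-0.1,0]
    - [3.0,0,0]
    - [3.0,0,0]
    - [2.0,0,0]
    - [0.5,0,0]
  twist:
    - [0,0,0]
    - [0,0,0]
    - [0,0,0]
    - [0,0,0]
    - [0,0,0]
    - [0,0,0]
    - [0,0,0]
    - [0,0,0]
  claw: [2.5,2.5,2.5,2.5,2.5,2.5,2.5,2.5]

```text
time: 3.12
position: [475.9, -83.8, 22.9]
tool_rot: [-0.695, 0.119, 0.699, 0.119]
wrist_force: [-0.8, -0.2, -0.6]
width: 25.1
```

jog_arm:
  linear:
    - [0.5,0,0]
    - [0.3,0,0]
    - [0.2,0,0]
    - [0,0,0]
  twist:
    - [0,0,0]
    - [0,0,0]
    - [0,0,0]
    - [0,0,0]
  claw: [2.5,2.5,2.5,2.5]

```text
time: 3.45
position: [479.4, -84.3, 17.2]
tool_rot: [0.698, -0.12, -0.696, -0.12]
wrist_force: [-0.3, -0.5, 0.2]
width: 24.9
```

```bash
sed -i 's/^NC=.*/NC=np.array([554.5,-78.2,12.]); NY=-0.2215/' h.py; python3 - <<'E'
from h import *
s=st(); print('nest',w2n(s['position'])); go(n2w(36.5-18.5-11,-28,4),NY-np.pi/2); wcam('w2')
E
```

```text
t 3.45 p [479.4 -84.3  17.2] q [ 0.6975 -0.1196 -0.6963 -0.1196] F [-0.3 -0.5  0.2] w 24.869271163374265
nest [-71.93614069 -22.47604614   5.17636494]
t 3.45 p [479.4 -84.3  17.2] q [ 0.6975 -0.1196 -0.6963 -0.1196] F [-0.3 -0.5  0.2] w 24.869271163374265
target [ 555.2 -107.1   16. ] lin now-axes [ 0.13 -0.38 -7.9 ] lin target-axes [ 0.12  0.55 -7.89] twist [-0.118 -0.002  0.   ]
```

View pics/w2.png

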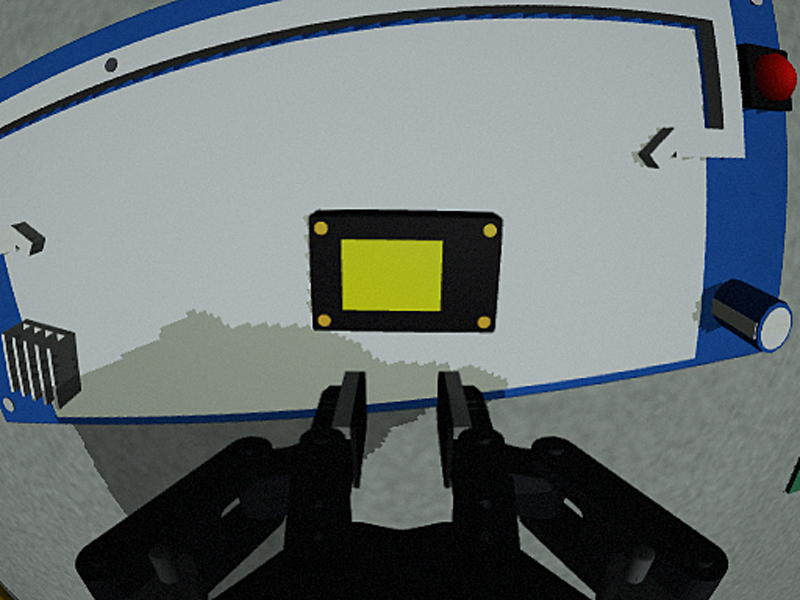

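Well aligned: the module spans columns 310–502 above both fingertips (366 and 440), and the path to the rail is clear. I'll push it straight first, then turn it parallel to the rail.

jog_arm:
  linear:
    - [0,0,-0.4]
    - [0,0,-0.4]
    - [0,0,-0.4]
    - [0,0,-0.4]
    - [0,0,-0.4]
    - [0,0,-0.4]
    - [0,0,-0.4]
    - [0,0,-0.4]
  twist:
    - [0,0,0]
    - [0,0,0]
    - [0,0,0]
    - [0,0,0]
    - [0,0,0]
    - [0,0,0]
    - [0,0,0]
    - [0,0,0]
  claw: [2.5,2.5,2.5,2.5,2.5,2.5,2.5,2.5]

```text
time: 4.17
position: [509.1, -95.0, 16.3]
tool_rot: [-0.697, 0.12, 0.697, 0.12]
wrist_force: [-1.7, -0.1, 0.6]
width: 24.9
```

jog_arm:
  linear:
    - [0,0,-0.4]
    - [0,0,-0.4]
    - [0,0,-0.4]
    - [0,0,-0.4]
    - [0,0,-0.4]
    - [0,0,-0.4]
    - [0,0,-0.4]
    - [0,0,-0.4]
  twist:
    - [-0.015,0,0]
    - [-0.015,0,0]
    - [-0.015,0,0]
    - [-0.015,0,0]
    - [-0.015,0,0]
    - [-0.015,0,0]
    - [-0.015,0,0]
    - [-0.015,0,0]
  claw: [2.5,2.5,2.5,2.5,2.5,2.5,2.5,2.5]

```text
time: 4.83
position: [539.8, -104.0, 16.3]
tool_rot: [0.703, -0.077, -0.703, -0.077]
wrist_force: [0.0, 0.2, -0.8]
width: 25.3
```

```bash
python3 - <<'E'
from h import *
s=st(); print('nest',w2n(s['position'])); go(n2w(36.5-18.5-11,-28,4),NY-np.pi/2); wcam('w3')
E
```

```text
t 4.8333 p [ 539.8 -104.    16.3] q [ 0.7029 -0.0771 -0.7029 -0.0772] F [ 0.   0.2 -0.8] w 25.251302825608498
nest [ -8.63264908 -28.39503387   4.3108144 ]
t 4.8333 p [ 539.8 -104.    16.3] q [ 0.7029 -0.0771 -0.7029 -0.0772] F [ 0.   0.2 -0.8] w 25.251302825608498
target [ 555.2 -107.1   16. ] lin now-axes [ 0.03 -0.04 -1.56] lin target-axes [ 0.03 -0.04 -1.56] twist [ 0.003 -0.     0.   ]
```

View pics/w3.png

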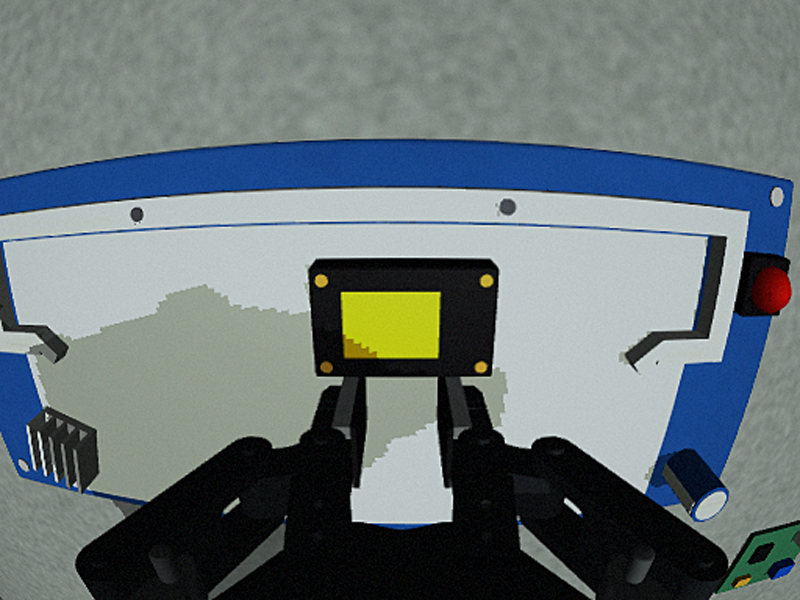

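The module is parallel to the rail and in contact with both fingertips (row 377), about 15 mm from the rail. I'll close that gap slowly.

jog_arm:
  linear:
    - [0,0,-0.3]
    - [0,0,-0.3]
    - [0,0,-0.3]
    - [0,0,-0.3]
    - [0,0,-0.1]
    - [0,0,-0.1]
  twist:
    - [0,0,0]
    - [0,0,0]
    - [0,0,0]
    - [0,0,0]
    - [0,0,0]
    - [0,0,0]
  claw: [2.5,2.5,2.5,2.5,2.5,2.5]

```text
time: 5.38
position: [552.8, -106.8, 16.2]
tool_rot: [-0.702, 0.078, 0.703, 0.078]
wrist_force: [-4.4, 0.8, 2.7]
width: 24.8
```

jog_arm:
  linear:
    - [0,0,-0.1]
    - [0,0,-0.1]
    - [0,0,0]
  twist:
    - [0,0,0]
    - [0,0,0]
    - [0,0,0]
  claw: [2.5,2.5,2.5]

```text
time: 5.63
position: [552.8, -106.9, 15.7]
tool_rot: [-0.701, 0.078, 0.705, 0.078]
wrist_force: [-8.4, 2.2, 5.4]
width: 24.6
```

jog_arm:
  linear:
    - [0,0,0.3]
    - [0,0,0.7]
    - [0,0,1.0]
    - [0,0,1.0]
    - [-1.5,0,0]
    - [-1.5,0,0]
    - [-1.0,0,0]
    - [0,0,0]
  twist:
    - [0,0,0]
    - [0,0,0]
    - [0,0,0]
    - [0,0,0]
    - [0,0,0]
    - [0,0,0]
    - [0,0,0]
    - [0,0,0]
  claw: [2.5,2.5,2.5,2.5,2.5,2.0,2.0,2.0]
  force: 40

```text
time: 6.3
position: [527.4, -101.1, 58.7]
tool_rot: [0.704, -0.078, -0.701, -0.077]
wrist_force: [0.4, 0.1, 0.3]
width: 19.9
```

```bash
sed -i 's/^NC=.*/NC=np.array([552.3,-77.7,12.]); NY=-0.2215/' h.py; python3 - <<'E'
from h import *
s=st(); print('nest',w2n(s['position'])); go(n2w(36.5-16.3-8,-28.5-32.6-12,40),NY-.585); m=wcam('w4')
E
```

```text
t 6.3 p [ 527.4 -101.1   58.7] q [ 0.7044 -0.0779 -0.7012 -0.0775] F [0.4 0.1 0.3] w 19.93243800633477
nest [-19.18720713 -28.25609497  46.72126771]
t 6.3 p [ 527.4 -101.1   58.7] q [ 0.7044 -0.0779 -0.7012 -0.0775] F [0.4 0.1 0.3] w 19.93243800633477
target [ 548.1 -151.7   52. ] lin now-axes [ 0.69  4.49 -3.13] lin target-axes [0.67 5.09 2.01] twist [-0.984 -0.004 -0.002]
```

View pics/w4.png

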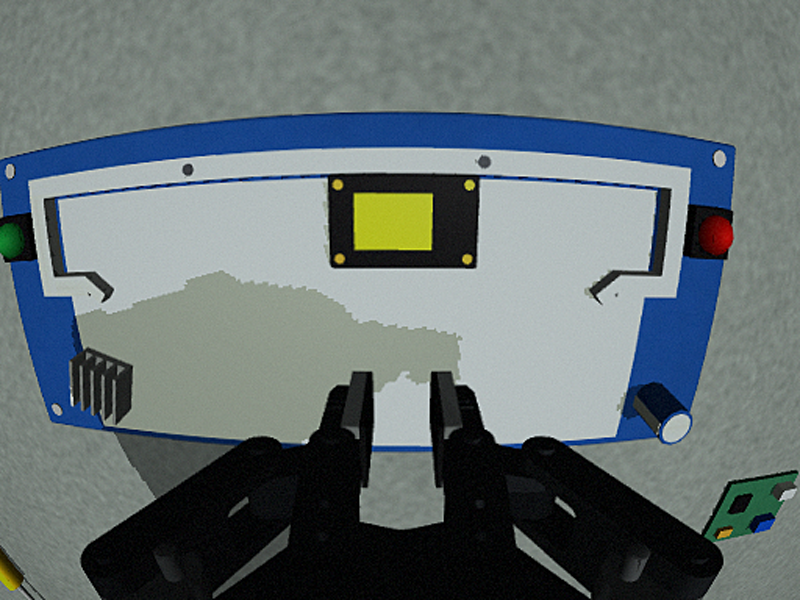

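The module lies flush on the rail (its upper edge at row 176 meets the rail face). It spans columns 329–479, centred on the tool. Next I'll turn the hand diagonally, so one finger pushes the rear face and the other keeps the side against the rail.

jog_arm:
  linear:
    - [0,1.5,-1.0]
    - [0,1.5,-1.0]
    - [0,1.5,-1.1]
    - [0,0,0]
    - [0,0,0]
    - [0,0,0]
    - [0,0,0]
    - [0,0,0]
  twist:
    - [0,0,0]
    - [0,0,0]
    - [0,0,0]
    - [-0.11,0,0]
    - [-0.11,0,0]
    - [-0.11,0,0]
    - [-0.11,0,0]
    - [-0.11,0,0]
  claw: [2.0,2.0,2.0,2.0,2.0,2.0,2.0,2.0]

```text
time: 7.02
position: [545.7, -151.4, 55.1]
tool_rot: [-0.697, -0.118, 0.698, -0.118]
wrist_force: [-0.1, -0.7, -0.1]
width: 19.8
```

jog_arm:
  linear:
    - [0,0,0]
    - [0,0,0]
    - [0,0,0]
    - [0,0,0]
    - [0,0,0]
  twist:
    - [-0.11,0,0]
    - [-0.11,0,0]
    - [-0.11,0,0]
    - [-0.105,0,0]
    - [0,0,0]
  claw: [2.0,2.0,2.0,2.0,2.0]

```text
time: 7.43
position: [545.7, -151.5, 55.2]
tool_rot: [-0.655, -0.266, 0.656, -0.265]
wrist_force: [0.1, 0.5, -0.2]
width: 20.0
```

```bash
python3 - <<'E'
from h import *
s=st(); print('nest',w2n(s['position'])); go(n2w(36.5-16.3-8,-28.5-32.6-12,4),NY-.585)
E
```

```text
t 7.4333 p [ 545.7 -151.5   55.2] q [-0.6551 -0.2658  0.6557 -0.265 ] F [ 0.1  0.5 -0.2] w 20.035278824865262
nest [  9.75114443 -73.45843165  43.19523952]
t 7.4333 p [ 545.7 -151.5   55.2] q [-0.6551 -0.2658  0.6557 -0.265 ] F [ 0.1  0.5 -0.2] w 20.035278824865262
target [ 548.1 -151.7   16. ] lin now-axes [ 3.92  0.19 -0.17] lin target-axes [ 3.92  0.18 -0.17] twist [0.005 0.    0.001]
```

jog_arm:
  linear:
    - [1.0,0.1,-0.1]
    - [1.0,0.1,-0.1]
    - [1.0,0,0]
    - [0.6,0,0]
    - [0.3,0,0]
    - [0,0,0]
  twist:
    - [0,0,0]
    - [0,0,0]
    - [0,0,0]
    - [0,0,0]
    - [0,0,0]
    - [0,0,0]
  claw: [2.0,2.0,2.0,2.0,2.0,2.0]

```text
time: 7.93
position: [548.3, -151.3, 16.0]
tool_rot: [-0.656, -0.264, 0.657, -0.263]
wrist_force: [-0.4, -0.2, 0.2]
width: 19.7
```

```bash
python3 - <<'E'
from h import *
s=st(); print('nest',w2n(s['position'])); wcam('w5')
R=Ro.from_quat(s['tool_rot'])
for n,v in(('nest x',[1,0,0]),('nest y',[0,1,0])): print(n,'in tool',R.inv().apply(Ro.from_euler('z',NY).apply(v)).round(3))
E
```

```text
t 7.9333 p [ 548.3 -151.3   16. ] q [-0.6556 -0.2643  0.6566 -0.2632] F [-0.4 -0.2  0.2] w 19.74459416961402
nest [ 12.23470922 -72.63942007   3.9885526 ]
nest x in tool [-0.002  0.834 -0.552]
nest y in tool [ 0.    -0.552 -0.834]
```

View pics/w5.png

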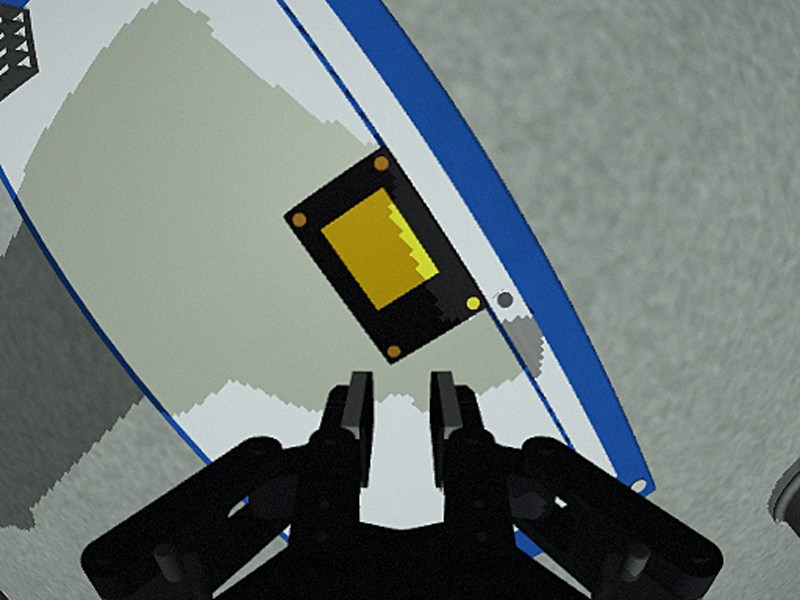

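The module's near corner at (390,364) points between the two fingertips, and the module is still flush to the rail. I'll bring the left finger onto its side, then the right one onto its rear face.

jog_arm:
  linear:
    - [0,-0.25,-0.37]
    - [0,-0.25,-0.37]
    - [0,0.25,-0.17]
    - [0,0.25,-0.17]
    - [0,0.083,-0.055]
    - [0,0.083,-0.055]
    - [0,0,0]
  twist:
    - [0,0,0]
    - [0,0,0]
    - [0,0,0]
    - [0,0,0]
    - [0,0,0]
    - [0,0,0]
    - [0,0,0]
  claw: [2.0,2.0,2.0,2.0,2.0,2.0,2.0]

```text
time: 8.57
position: [558.4, -144.4, 17.2]
tool_rot: [-0.656, -0.264, 0.656, -0.264]
wrist_force: [-2.4, 1.4, 1.3]
width: 19.9
```

```bash
cat >> h.py <<'E'
def nst():
    s=st(); print('nest',w2n(s['position']).round(1),'Fnest',Ro.from_euler('z',-NY).apply(s['wrist_force']).round(1))
E
python3 -c "
from h import *
nst()"
```

```text
t 8.5667 p [ 558.4 -144.4   17.2] q [-0.6557 -0.2641  0.6563 -0.2636] F [-2.4  1.4  1.3] w 19.886882860701537
nest [ 20.6 -63.7   5.2] Fnest [-2.7  0.8  1.3]
```

jog_arm:
  linear:
    - [0,-0.11,-0.167]
    - [0,-0.11,-0.167]
    - [0,-0.22,-0.334]
    - [0,-0.22,-0.334]
    - [0,-0.22,-0.334]
    - [0,-0.22,-0.334]
    - [0,-0.22,-0.334]
    - [0,-0.22,-0.334]
  twist:
    - [0,0,0]
    - [0,0,0]
    - [0,0,0]
    - [0,0,0]
    - [0,0,0]
    - [0,0,0]
    - [0,0,0]
    - [0,0,0]
  claw: [2.0,2.0,2.0,2.0,2.0,2.0,2.0,2.0]

```text
time: 9.23
position: [564.8, -116.7, 17.2]
tool_rot: [-0.656, -0.264, 0.656, -0.264]
wrist_force: [-4.5, -1.0, 0.2]
width: 19.6
```

```bash
python3 - <<'E'
from h import *
nst(); wcam('w6')
E
```

```text
t 9.2333 p [ 564.8 -116.7   17.2] q [-0.6558 -0.264   0.6561 -0.2638] F [-4.5 -1.   0.2] w 19.565412950874855
nest [ 20.8 -35.3   5.2] Fnest [-4.2 -2.   0.2]
```

View pics/w6.png

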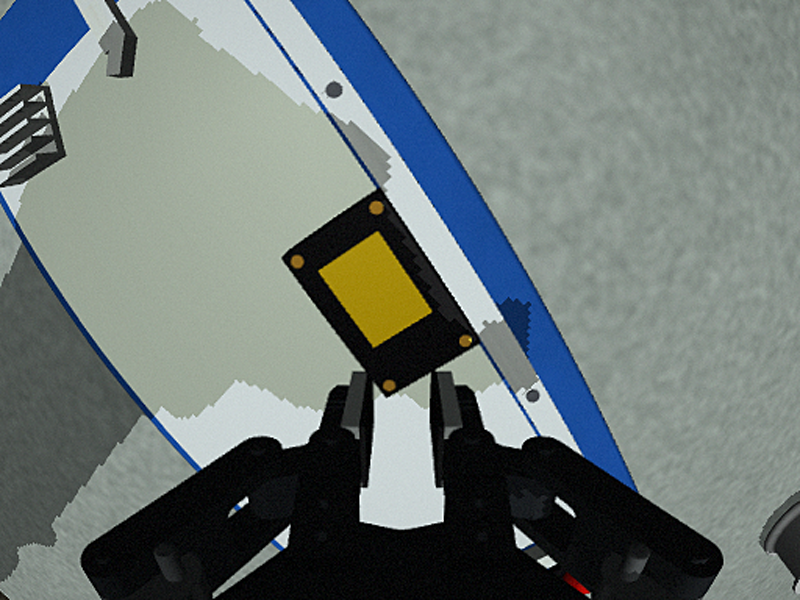

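Works: the left fingertip is on the side, the right one on the rear face, and the module is still flush on the rail. I'll continue the slide.

jog_arm:
  linear:
    - [0,-0.22,-0.334]
    - [0,-0.22,-0.334]
    - [0,-0.22,-0.334]
    - [0,-0.22,-0.334]
    - [0,-0.22,-0.334]
    - [0,-0.22,-0.334]
    - [0,-0.22,-0.334]
    - [0,-0.22,-0.334]
  twist:
    - [0,0,0]
    - [0,0,0]
    - [0,0,0]
    - [0,0,0]
    - [0,0,0]
    - [0,0,0]
    - [0,0,0]
    - [0,0,0]
  claw: [2.0,2.0,2.0,2.0,2.0,2.0,2.0,2.0]

```text
time: 9.95
position: [571.9, -85.6, 17.2]
tool_rot: [-0.656, -0.264, 0.656, -0.264]
wrist_force: [-3.4, -1.7, 0.8]
width: 19.9
```

jog_arm:
  linear:
    - [0,-0.22,-0.334]
    - [0,-0.22,-0.334]
    - [0,-0.22,-0.334]
    - [0,-0.22,-0.334]
    - [0,-0.22,-0.334]
    - [0,-0.22,-0.334]
    - [0,-0.22,-0.334]
    - [0,-0.22,-0.334]
  twist:
    - [0,0,0]
    - [0,0,0]
    - [0,0,0]
    - [0,0,0]
    - [0,0,0]
    - [0,0,0]
    - [0,0,0]
    - [0,0,0]
  claw: [2.0,2.0,2.0,2.0,2.0,2.0,2.0,2.0]

```text
time: 10.62
position: [579.0, -54.3, 17.2]
tool_rot: [-0.656, -0.264, 0.656, -0.264]
wrist_force: [-4.1, -0.3, 0.1]
width: 19.8
```

```bash
python3 - <<'E'
from h import *
nst(); wcam('w7')
E
```

```text
t 10.6167 p [579.  -54.3  17.2] q [-0.6559 -0.2641  0.6561 -0.2638] F [-4.1 -0.3  0.1] w 19.800310768621927
nest [20.9 28.7  5.2] Fnest [-4.  -1.2  0.1]
```

View pics/w7.png

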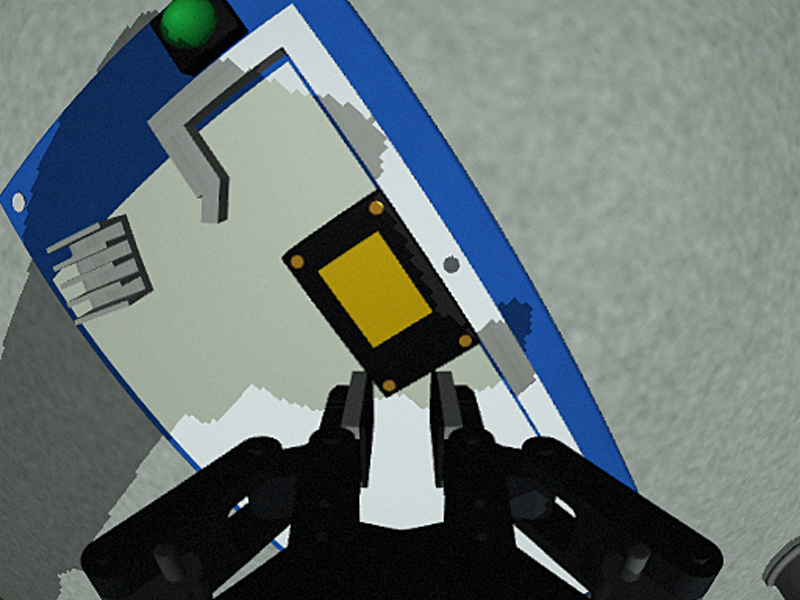

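Still flush on the rail with light force (4 N), and the pocket mouth is clear ahead. The heat sink at (100,270) will pass well left of the finger. I'll continue, then go slowly into the stop.

jog_arm:
  linear:
    - [0,-0.22,-0.334]
    - [0,-0.22,-0.334]
    - [0,-0.22,-0.334]
    - [0,-0.22,-0.334]
    - [0,-0.22,-0.334]
    - [0,-0.22,-0.334]
    - [0,-0.22,-0.334]
    - [0,-0.22,-0.334]
  twist:
    - [0,0,0]
    - [0,0,0]
    - [0,0,0]
    - [0,0,0]
    - [0,0,0]
    - [0,0,0]
    - [0,0,0]
    - [0,0,0]
  claw: [2.0,2.0,2.0,2.0,2.0,2.0,2.0,2.0]

```text
time: 11.33
position: [586.0, -23.4, 17.2]
tool_rot: [-0.656, -0.264, 0.656, -0.264]
wrist_force: [-5.1, -0.8, 0.4]
width: 19.8
```

jog_arm:
  linear:
    - [0,-0.22,-0.334]
    - [0,-0.22,-0.334]
    - [0,-0.22,-0.334]
    - [0,-0.11,-0.167]
    - [0,-0.11,-0.167]
  twist:
    - [0,0,0]
    - [0,0,0]
    - [0,0,0]
    - [0,0,0]
    - [0,0,0]
  claw: [2.0,2.0,2.0,2.0,2.0]

```text
time: 11.75
position: [589.6, -7.7, 17.3]
tool_rot: [-0.656, -0.264, 0.656, -0.264]
wrist_force: [-5.5, -1.6, -0.3]
width: 19.8
```

```bash
python3 - <<'E'
from h import *
nst(); wcam('w8')
E
```

```text
t 11.75 p [589.6  -7.7  17.3] q [-0.6559 -0.2641  0.6561 -0.2639] F [-5.5 -1.6 -0.3] w 19.77008722258558
nest [21.  76.5  5.3] Fnest [-5.  -2.8 -0.3]
```

View pics/w8.png

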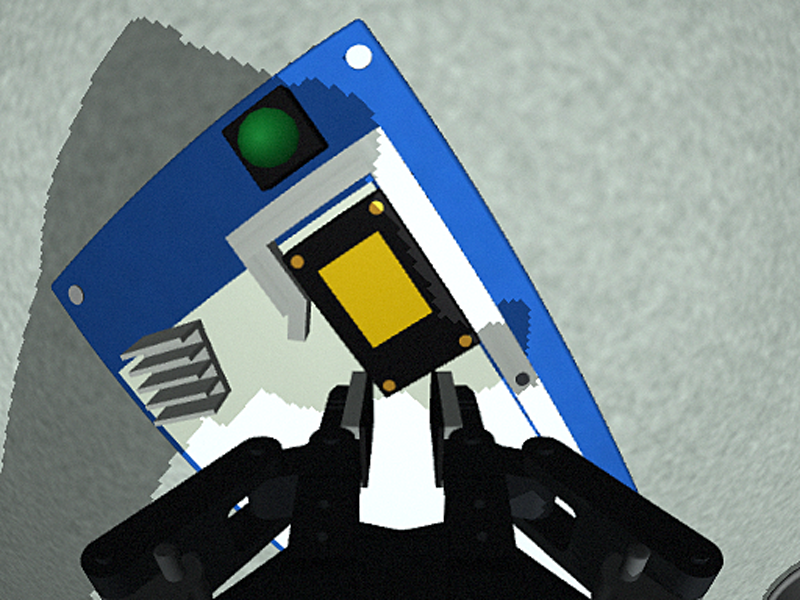

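The module is inside the guide with roughly 5–7 mm left to the end stop, still flush. The guide tip at (297,340) and heat sink clear the finger. I'll finish in small steps, watching the force.

jog_arm:
  linear:
    - [0,-0.083,-0.125]
    - [0,-0.083,-0.125]
    - [0,-0.083,-0.125]
    - [0,-0.055,-0.083]
    - [0,-0.055,-0.083]
  twist:
    - [0,0,0]
    - [0,0,0]
    - [0,0,0]
    - [0,0,0]
    - [0,0,0]
  claw: [2.0,2.0,2.0,2.0,2.0]

```text
time: 12.22
position: [591.0, -1.9, 17.2]
tool_rot: [-0.656, -0.264, 0.656, -0.264]
wrist_force: [-5.5, -1.0, -0.2]
width: 20.0
```

jog_arm:
  linear:
    - [0,-0.055,-0.083]
    - [0,0,0]
  twist:
    - [0,0,0]
    - [0,0,0]
  claw: [2.0,2.0]

```text
time: 12.38
position: [591.2, -0.9, 17.2]
tool_rot: [-0.656, -0.264, 0.656, -0.264]
wrist_force: [-5.7, -0.9, -0.5]
width: 19.8
```

```bash
python3 -c "
from h import *
nst()"
```

```text
t 12.3833 p [591.2  -0.9  17.2] q [-0.6558 -0.2638  0.6563 -0.2638] F [-5.7 -0.9 -0.5] w 19.785098420950167
nest [21.1 83.4  5.2] Fnest [-5.4 -2.1 -0.5]
```

No stop contact yet.

jog_arm:
  linear:
    - [0,-0.055,-0.083]
    - [0,-0.055,-0.083]
    - [0,0,0]
  twist:
    - [0,0,0]
    - [0,0,0]
    - [0,0,0]
  claw: [2.0,2.0,2.0]

```text
time: 12.63
position: [591.3, -0.5, 17.1]
tool_rot: [-0.656, -0.263, 0.657, -0.264]
wrist_force: [-6.7, -4.1, 1.7]
width: 20.1
```

jog_arm:
  linear:
    - [0,-0.055,-0.083]
    - [0,0,0]
  twist:
    - [0,0,0]
    - [0,0,0]
  claw: [2.0,2.0]

```text
time: 12.8
position: [591.4, -0.3, 17.1]
tool_rot: [-0.655, -0.263, 0.657, -0.264]
wrist_force: [-8.3, -5.7, 2.1]
width: 20.0
```

```bash
python3 -c "
from h import *
nst()"
```

```text
t 12.8 p [ 5.914e+02 -3.000e-01  1.710e+01] q [-0.6553 -0.2625  0.6573 -0.2638] F [-8.3 -5.7  2.1] w 20.040536587760336
nest [21.1 84.1  5.1] Fnest [-6.9 -7.4  2.1]
```

Stalled on the end stop (7 N along y, 7 N toward the rail). One small extra press to seat it, then back straight off and rise.

jog_arm:
  linear:
    - [0,0.03,-0.138]
    - [0,0,0]
    - [0,0,0.3]
    - [0,0,0.5]
    - [0,0,1.0]
    - [0,0,1.0]
    - [-1.0,0,0.5]
    - [-2.0,0,0]
  twist:
    - [0,0,0]
    - [0,0,0]
    - [0,0,0]
    - [0,0,0]
    - [0,0,0]
    - [0,0,0]
    - [0,0,0]
    - [0,0,0]
  claw: [2.0,2.0,2.0,2.0,2.0,2.0,2.0,2.0]

```text
time: 13.47
position: [566.9, -21.9, 46.0]
tool_rot: [-0.655, -0.264, 0.658, -0.263]
wrist_force: [-0.1, -0.0, 0.5]
width: 19.9
```

jog_arm:
  linear:
    - [-2.0,0,0]
    - [-2.0,0,0]
    - [0,0,0]
  twist:
    - [0,0,0]
    - [0,0,0]
    - [0,0,0]
  claw: [2.0,2.0,2.0]

```text
time: 13.72
position: [572.1, -19.9, 92.6]
tool_rot: [0.659, 0.263, -0.654, 0.265]
wrist_force: [1.9, 0.4, 0.0]
width: 19.9
```

```bash
python3 - <<'E'
from h import *
nst(); m=wcam('w9')
im=cv2.imread('pics/w9.png'); cv2.imwrite('pics/w9c.png',cv2.resize(im[80:440,80:560],None,fx=1.66,fy=1.66,interpolation=cv2.INTER_CUBIC))
E
```

```text
t 13.7167 p [572.1 -19.9  92.6] q [ 0.6585  0.2627 -0.6536  0.2649] F [1.9 0.4 0. ] w 19.94462415744883
nest [ 6.6 60.7 80.6] Fnest [1.8 0.8 0. ]
```

View pics/w9c.png

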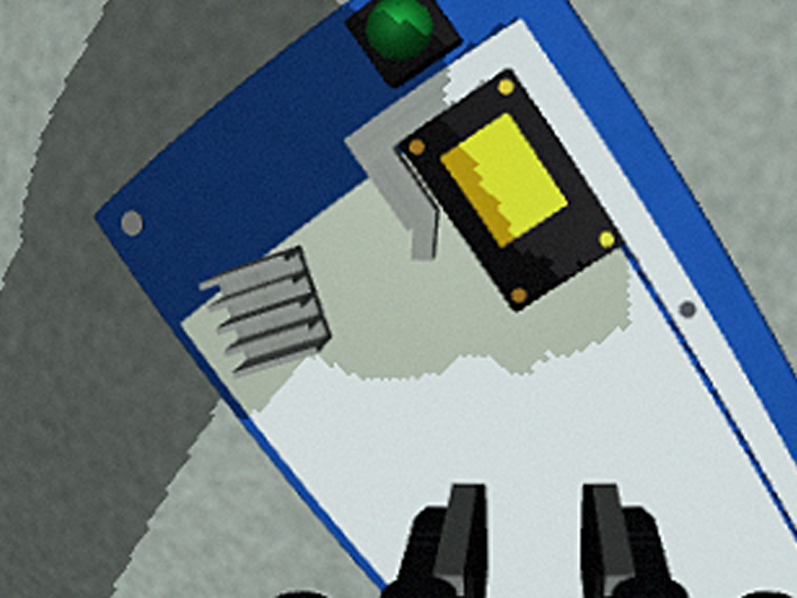

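The module sits in the green-lamp pocket with no visible gap at rail or stop. Its corners are at about (512,68), (622,240), (517,312) and (398,150), with the bystanders undisturbed and the fingers clear. One numeric check, then hand in.

```bash
python3 - <<'E'
from h import *
m=dict(np.load('pics/w9.npz'))
def f(u,v,z):
    g=lambda w:(((w+.5)/1.66-.5+80)+.5)/1.5625-.5
    return w2n(wpx(m,g(u),g(v),z))
M=np.array([f(*c,25) for c in [(512,68),(622,240),(517,312),(398,150)]]); d=M[0]-M[1]+M[3]-M[2]
print(M.round(1),'centre',M.mean(0).round(1),'yaw',np.arctan2(d[1],d[0])-np.pi/2)
print('stop outer/rail outer corner (65,155)',f(522,18,21).round(1),'lamp base z12 ~')
nst(); print(order.job_done())
E
```

```text
[[ 55.4 145.4  13. ]
 [ 54.6  89.5  13. ]
 [ 19.   88.3  13. ]
 [ 17.5 144.3  13. ]] centre [ 36.6 116.9  13. ] yaw 0.007051176842218787
stop outer/rail outer corner (65,155) [ 65.6 155.9   9. ] lamp base z12 ~
t 13.7667 p [571.3 -20.2  90.6] q [ 0.6579  0.2628 -0.6543  0.2646] F [ 0.1  0.4 -0.7] w 20.194364562383246
nest [ 5.9 60.3 78.6] Fnest [ 0.   0.4 -0.7]
the job is handed in; nothing more can be done
None
```

The module is in the corner pocket at the green-lamp (+y) end, against both the rail and the end stop, and the job was handed in at 13.8 s.

- **Pushing:** I pushed it square onto the rail with both fingertips, which stalled against the rail at about 9 N. I then slid it along with one fingertip on its rear face and the other pressing its side to the rail at 4–5 N, until it stalled on the end stop at about 7 N.
- **Last checks:** From the wrist picture, the module's centre is at nest (36.6, 116.9) against a target of (36.5, 116). Its angle to the rail is 0.007 rad. Measured the same way, the pocket's outer corner reads about 0.6–0.9 mm too far in both x and y, so the small offset looks like camera calibration rather than a gap.
- **Limit of the picture:** The module stands higher than the bars and hides the contact faces. The evidence that it is fully flush is therefore the force stall, with no visible gap.
- **Surroundings:** The heat sink and green lamp looked undisturbed in the last picture; I did not take a final picture of the bystanders elsewhere on the bench. The hand was clear, about 80 mm above the plate, with wrist force near zero. No check failed.

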